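# Pack the parts tin, put its nested lids on and lift the outer lid away

## Robot

A 6-joint arm with a two-finger parallel gripper is mounted at the origin on the work surface. World frame = base frame: x ahead of the robot, y to its left, z up, the work surface at z = 0. Lengths are in m, angles in rad, forces in N, time in s.
With the tool pointing down it reaches from about 0.35 to 0.725 m from the base axis. Payload 6 kg.
Tool frame: the origin (TCP) lies at the very end of the fingers, on their centre line; the grasp point (between the pads) lies 19 mm behind it (ctrl.grasp_offset is the distance from the TCP to the grasp point, in m); z points along the fingers, y is the line along which they close (so a half turn about z gives the same grasp; the last joint's range is limited). The gripper opens to 85 mm and grips with 20 to 120 N. Pads are 22 mm wide; open, the fingers measure 114 mm over their backs; the gripper's body (76 mm by 85 mm) begins 54 mm behind the grasp point. The pads swing forward as they close: fully open they stand 13 mm farther back than shut.
Start: joints at [-0.885, 0.04, 0.085, 0, -1.615, -0.334], TCP at [0.207, -0.563, 0.231] pointing down, gripper open.
Joint ranges: [-2.56, 2.56], [-1.29, 2.01], [-1.08, 1.49], [-3.29, 1.98], [-2.81, -0.18], [-2.99, 2.99]. Speed limits (rad/s): [2.57, 2.57, 3.01, 3.14, 3.14, 3.14].

## Interface

Orientations are given as a unit quaternion [w, x, y, z].
In Python, from plant import ctrl, camrig, workorder, probe_bus gives the robot as it stands (ctrl), with the cameras (camrig), the job (workorder) and the readings (probe_bus).
- The arm moves only by the tool jog_arm, called after "Call:" in YAML: its name, and indented under it one key for each argument. Schema: {"type":"object","properties":{"rows":{"type":"array","items":{"type":"array","prefixItems":[{"type":"array","items":{"type":"number"},"minItems":3,"maxItems":3},{"type":"array","items":{"type":"number"},"minItems":3,"maxItems":3},{"type":"number"}],"minItems":3,"maxItems":3},"minItems":1,"maxItems":10},"force":{"type":"number"},"only":{"type":"string"},"quiet":{"type":"boolean"},"lines":{"type":"string"}},"required":["rows"],"additionalProperties":false}. rows is a list of rows, 1 to 10 of them, each written [[dx, dy, dz], [rx, ry, rz], opening]: dx, dy, dz in fractions of the full range, 1 being 0.8 m, then a rotation vector rx, ry, rz in shares of pi rad (1.0 is pi rad), then the finger opening in m; each row is the pose to reach, as a shift and turn from the pose commanded when the call began, along the tool's axes at that moment; what a row does not reach only later rows make up. A row lasts 1/8 s, in which the tool goes at most 0.0625 m and 0.188 rad, less where a joint would pass 70% of its speed; a pose out of reach is approached as far as the arm can. The fingers move at their own pace and stop on an object; force is the grip in N (left out, the last holds). Time passes only in rows, so rows that do not move let the fingers close. The tool returns the time, the measured TCP pose, the force, the opening and the grip force at its end. only (a regular expression) keeps the lines of the reply that match it, lines (a string "A,B") keeps lines A to B, and quiet returns only ok. A shift or turn number past 1, either way, is cut back to 1. Input that does not fit is refused with a message, and nothing moves.
- probe_bus.get_state(): the state, without advancing time (a new reading comes with each control period).
- camrig.get_image(name): name is "scene" or "top" or "wrist"; returns the picture (384x512x3 uint8, blue, green, red); there is no depth.
- camrig.camera_params(name): a dict with "fx", "fy", "cx", "cy" (pixels), "world_from_camera" (4x4, takes a point from camera to world coordinates). Camera axes: x right, y down, z forward; pixel columns grow to the right and rows downward; lengths in m; the calibration is good to about 2 mm. A picture is of the moment at which its call begins: read the wrist's pose just before it. camera_params takes no time and is no camera call; for the wrist camera it gives the pose at the moment of the call.
- workorder.hand_in(): hands the job in; it is judged then, once.
The state is a dict: "t": time; "joint_pos": joint angles; "qd": joint speeds; "effort": joint torques, N m; "position": TCP position; "tcp_rot": TCP orientation; "force": force on the tool from outside, world axes, zero at the start; "ft_torque": the same for the moment, N m; "gripper_width": finger opening in m; "finger_force": force on a finger pad.
Only numpy, scipy, OpenCV 4.12 (cv2) and the standard library are available. Lean on these libraries where they do the work, as an engineer would, in place of code of your own. Each camera call takes 0.05 s, during which the arm holds its last target. There are 200 camera calls.

## Task

Pack the capped jar and the ribbed case upright into the parts tin beside the jar already in it, all three standing on its floor, setting them down rather than dropping them. Then carry the nested pair of lids together by the inner lid's stem and lower them gently onto the tin until the inner lid is fully seated, and lift the outer lid alone by its collar, straight up, leaving the inner lid seated and undisturbed. Finish while holding the outer lid still and level over the tin, entirely above the top of the stem, so that its rim can be wiped: do not put it down or let go; do not disturb the other things on the bench.

Things in the scene. Friction and masses are not known exactly. Their poses are not given: they have to be found in the camera images.
- tin: Round open aluminium parts tin, fixed to the bench. Outer diameter 150 mm, inner diameter 142 mm, 90 mm tall, inner floor 4 mm above its underside. Origin: centre of the underside; z up.
- inner_lid: Inner lid, loose: grey plug (135 mm diameter, 14 mm deep, chamfered foot) that drops into the tin's mouth; flange (148 mm diameter, 5 mm thick) that rests on the tin's rim; upright steel stem (18 mm diameter) in the centre. Origin: centre of the plug's underside, z up; it starts standing on the bench on its plug. Seated, its origin is 76 mm above the tin's. About 0.28 kg.
- stem_top (a point): Centre of the top end of the inner lid's stem, 73 mm above the inner lid's origin. The stem passes freely through a 23 mm hole in the outer lid and sticks out 26 mm above its collar: raising the stem carries both lids, raising the collar lifts only the outer lid.
- outer_lid: Outer lid, loose, nested over the inner lid: aluminium cap, 166 mm diameter, hanging skirt 16 mm deep (inner diameter 160 mm), disc 4 mm thick, on top a black upright collar (tube) of 40 mm outer diameter, 24 mm tall. Origin: centre of the skirt's lower edge, z up; disc top at 20 mm, collar top at 44 mm. Nested, its origin is 3 mm above the inner lid's. About 0.22 kg.
- jar: Capped amber jar standing on the bench: body 58 mm diameter, 44 mm tall; narrower steel cap 32 mm diameter, 18 mm tall above it; 62 mm in all. Origin: centre of the underside, z up. About 0.14 kg.
- case: Black square case standing on the bench: body 44 x 44 mm, 44 mm tall; on top a grip rib 18 mm tall, 30 mm long along the case's x axis, 14 mm thick along its y axis; 62 mm in all. Origin: centre of the underside, z up. About 0.12 kg.
- packed_jar: A second jar of the same make and size as the jar, loose, already standing inside the tin near one side, its centre about 38 mm from the tin's centre. Three such pieces fit side by side, each about 38 mm from the tin's centre and 120 degrees apart. Origin: centre of the underside, z up.
- socket: Bystander, leave alone: small steel wrench socket standing on end, 28 mm diameter, 34 mm tall, near the middle of the bench.
- spray_can: Bystander, leave alone: white spray can standing at the far edge, 52 mm diameter, 170 mm tall.
- screw_jar: Bystander, leave alone: clear screw-top jar at the far edge, 64 mm diameter, 100 mm tall.
- flower_pot: Bystander, leave alone: terracotta flower pot at the far edge, 80 mm across the rim, 75 mm tall.
- screwdriver: Bystander, leave alone: screwdriver lying flat on the near right.
- wrench: Bystander, leave alone: open-ended wrench lying flat on the near left.
- drill: Bystander, leave alone: cordless drill lying on its side at the left, about 250 x 200 mm, 70 mm tall.

How it is judged:
On the way, in this order (a step that is already met when the one before it is completed fails the run):
1. the jar, the case and the jar that was there all stand upright on the tin's floor (horizontal distance between each of jar, case, packed_jar and tin below 0.05 m and z of jar in the frame of tin between 0 and 0.01 m and angle between each of jar, case, packed_jar's own z axis and vertical below 0.1 rad and z of case in the frame of tin between 0 and 0.01 m and z of packed_jar in the frame of tin between 0 and 0.01 m), for 0.2 s.
2. both lids are on the tin together: inner lid fully seated, outer lid still nested on it (horizontal distance between inner_lid and tin below 0.006 m and z of inner_lid in the frame of tin between 0.0735 and 0.079 m and angle between inner_lid's own z axis and vertical below 0.03 rad and z of outer_lid in the frame of inner_lid below 0.006 m and horizontal distance between outer_lid and inner_lid below 0.006 m), for 0.2 s.
3. the outer lid alone is lifted by the gripper, the inner lid stays seated (horizontal distance between inner_lid and tin below 0.006 m and z of inner_lid in the frame of tin between 0.0735 and 0.079 m and angle between inner_lid's own z axis and vertical below 0.03 rad and z of outer_lid in the frame of inner_lid above 0.03 m and contact force between the fingers and outer_lid above 0.5 N), for 0.1 s.
At the end, for the whole second after the job is handed in: Jar, case and packed jar upright on the tin's floor; inner lid seated (origin 76 mm -2.5/+3 above the tin's, within 6 mm of centre, tilt < 0.03); fingers hold the outer lid still, level within 0.12 rad, within 50 mm of the tin's axis, its lower edge above the stem's top, not touching the inner lid (all of step 1 and horizontal distance between inner_lid and tin below 0.006 m and z of inner_lid in the frame of tin between 0.0735 and 0.079 m and angle between inner_lid's own z axis and vertical below 0.03 rad and z of outer_lid in the frame of stem_top above 0 m and angle between outer_lid's own z axis and vertical below 0.12 rad and horizontal distance between outer_lid and tin below 0.05 m and contact force between the fingers and outer_lid above 1 N and contact force between outer_lid and inner_lid below 0.1 N and linear speed of outer_lid below 0.03 m/s); the arm keeps its last pose, push and grip.
It fails at once if the lids come apart while the inner lid is not seated on the tin, or the inner lid is unseated once the outer lid is off it (distance between outer_lid and inner_lid above 0.02 m and not (horizontal distance between inner_lid and tin below 0.006 m and z of inner_lid in the frame of tin between 0.0735 and 0.079 m and angle between inner_lid's own z axis and vertical below 0.03 rad)).
It fails at once if the lids drop or are slammed onto the tin (over 0.3 m/s within the last 20 mm) (horizontal distance between inner_lid and tin below 0.03 m and z of inner_lid in the frame of tin below 0.096 m and linear speed of inner_lid above 0.3 m/s).
It fails at once if the jar is dropped into the tin (over 0.5 m/s near its floor) (horizontal distance between jar and tin below 0.07 m and z of jar in the frame of tin below 0.03 m and linear speed of jar above 0.5 m/s).
It fails at once if the case is dropped into the tin (over 0.5 m/s near its floor) (horizontal distance between case and tin below 0.07 m and z of case in the frame of tin below 0.03 m and linear speed of case above 0.5 m/s).
It fails at once if a bystander is pushed more than 30 mm or knocked over (distance of any of socket, spray_can, screw_jar, flower_pot, screwdriver, wrench, drill from where it was at the start of the episode above 0.03 m or angle between any of socket, spray_can, screw_jar, flower_pot's own z axis and vertical above 0.5 rad).
It also fails if it takes over 70 s, if anything falls off the work surface, if the arm or the gripper's body presses on something with over 40 N, if the wrist force passes 120 N, or if a joint passes its speed limit or range.

## Working session

There is one attempt and no reset: what is moved stays moved. The work goes in short steps, Python scripts to look and compute and a tool call to move; the robot and the scene stay as the last step left them, time stands still between calls to the robot, and variables do not carry over. Pictures are saved under pics/ and viewed, at most 10 in all, crops included, and the job is handed in when it is done.

```bash
ls; mkdir -p pics; python3 - <<'E'
from plant import ctrl, camrig, workorder, probe_bus
import cv2,numpy as np
s=probe_bus.get_state();print(s)
for n in("scene","top"):
    im=camrig.get_image(n);cv2.imwrite(f"pics/{n}0.png",im)
    p=camrig.camera_params(n);print(n,p)
print(camrig.camera_params("wrist"))
E
```

```text
pics
plant.py
{'t': 0.0, 'joint_pos': array([-8.85316312e-01,  4.08017005e-02,  8.37705608e-02, -4.53010475e-04,
       -1.61546704e+00, -3.33671289e-01]), 'qd': array([-0.00067034, -0.00112472, -0.00089284, -0.00033694, -0.00016599,
        0.00053774]), 'effort': array([ 1.44926249e-03, -3.68201530e+01,  3.47415555e+01,  6.93203107e+00,
       -5.21869428e-03, -3.94431879e-05]), 'position': array([ 0.20670157, -0.56292058,  0.23026452]), 'tcp_rot': array([-2.17549009e-04, -1.75008318e-01,  9.84566561e-01,  8.53201535e-04]), 'force': array([ 0.00237382, -0.03761879,  0.08757294]), 'ft_torque': array([-0.00242837, -0.04905789,  0.03864253]), 'finger_force': 0.0, 'gripper_width': 0.08520997491475388}
scene {'fx': 491.71370745141684, 'fy': 491.71370745141684, 'cx': 257.0947553594259, 'cy': 189.31170053541433, 'world_from_camera': array([[-0.33354535,  0.59890862, -0.72804942,  1.48575732],
       [ 0.94269463,  0.21895166, -0.25176776,  0.38211115],
       [ 0.00862175, -0.77030424, -0.63761825,  0.84899329],
       [ 0.        ,  0.        ,  0.        ,  1.        ]])}
top {'fx': 440.21078421054085, 'fy': 440.21078421054085, 'cx': 253.9921759567369, 'cy': 186.86919602354791, 'world_from_camera': array([[-0.00429605, -0.98321859,  0.18238077,  0.3324949 ],
       [-0.99995558,  0.00269378, -0.00903216,  0.08560124],
       [ 0.00838929, -0.18241147, -0.98318649,  1.40959172],
       [ 0.        ,  0.        ,  0.        ,  1.        ]])}
{'fx': 279.3788573820817, 'fy': 279.3788573820817, 'cx': 254.73888706821626, 'cy': 194.878937463924, 'world_from_camera': array([[-0.34497453,  0.88718358,  0.30642759,  0.12815193],
       [ 0.93861066,  0.32551074,  0.11424882, -0.59202763],
       [ 0.00161421,  0.32702913, -0.94501288,  0.37155404],
       [ 0.        ,  0.        ,  0.        ,  1.        ]])}
```

View pics/scene0.png

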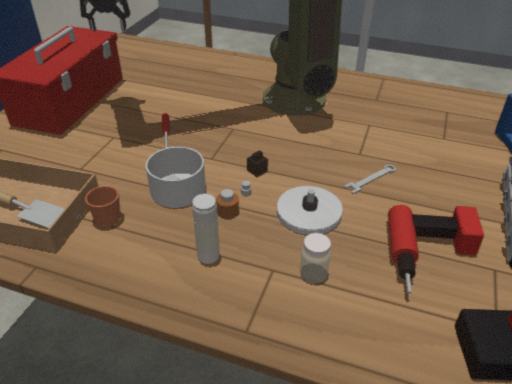

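```bash
python3 -c "
import cv2
im=cv2.imread('pics/top0.png');cv2.imwrite('pics/top0b.png',cv2.resize(im,(800,600),interpolation=cv2.INTER_CUBIC))"
```

```text
(no output)
```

View pics/top0b.png

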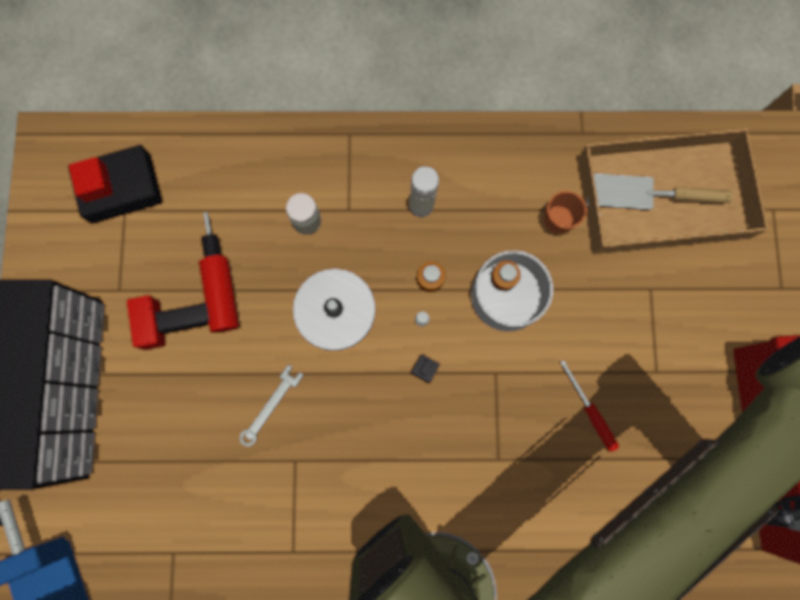

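The scene view shows the tin at (177,175), the jar at (228,203), the case at (257,163), the socket at (246,187) and the nested lids at (310,205). In the enlarged top view, the tin is at (512,290) with the packed jar at (508,272), the jar at (432,274), the case at (425,368) and the lids at (334,308). Next I'll enlarge both views together.

```bash
cat > h.py <<'E'
import numpy as np, cv2
from scipy.spatial.transform import Rotation as R
from plant import ctrl, camrig, workorder, probe_bus
def ray(p,u,v):
    T=p["world_from_camera"]; d=T[:3,:3]@np.array([(u-p["cx"])/p["fx"],(v-p["cy"])/p["fy"],1]); return T[:3,3],d/np.linalg.norm(d)
def tri(rs):
    A=np.zeros((3,3));b=np.zeros(3)
    for o,d in rs:
        M=np.eye(3)-np.outer(d,d);A+=M;b+=M@o
    x=np.linalg.solve(A,b); return x,[float(np.linalg.norm((np.eye(3)-np.outer(d,d))@(x-o))) for o,d in rs]
def atz(p,u,v,z):
    o,d=ray(p,u,v); return o+d*(z-o[2])/d[2]
def proj(p,X):
    T=p["world_from_camera"]; c=T[:3,:3].T@(np.array(X)-T[:3,3]); return p["fx"]*c[0]/c[2]+p["cx"],p["fy"]*c[1]/c[2]+p["cy"]
def rot():
    q=probe_bus.get_state()["tcp_rot"]; return R.from_quat([q[1],q[2],q[3],q[0]])
def go(X,yaw=None,s=None):
    """shift in tool axes to put TCP at X, rz so that tool y points at world angle yaw (mod pi), tool vertical"""
    s=probe_bus.get_state(); r=rot(); d=r.inv().apply(np.array(X)-s["position"])
    out=[d.round(4)]
    y=r.as_matrix()[:,1]; a=np.arctan2(y[1],y[0]); out.append(("tool y angle",round(float(a),3)))
    if yaw is not None:
        e=(yaw-a+np.pi/2)%np.pi-np.pi/2
        zc=np.array([0,0,-1.]);yc=np.array([np.cos(a+e),np.sin(a+e),0]);D=R.from_matrix(np.c_[np.cross(yc,zc),yc,zc])
        out.append((r.inv()*D).as_rotvec().round(4))
    print(*out, "q6",s["joint_pos"][5].round(2)); return d
E
python3 - <<'E'
import cv2,numpy as np
t=cv2.imread('pics/top0.png');s=cv2.imread('pics/scene0.png')
a=cv2.resize(t[150:250,170:370],(800,400),interpolation=cv2.INTER_CUBIC) # x4
b=cv2.resize(s[140:240,140:350],(420,200),interpolation=cv2.INTER_CUBIC)
cv2.imwrite('pics/c1.png',a)
b=cv2.resize(s[140:240,140:350],(798,380),interpolation=cv2.INTER_CUBIC) # x3.8
cv2.imwrite('pics/c2.png',b)
E
```

```text
(no output)
```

View pics/c1.png

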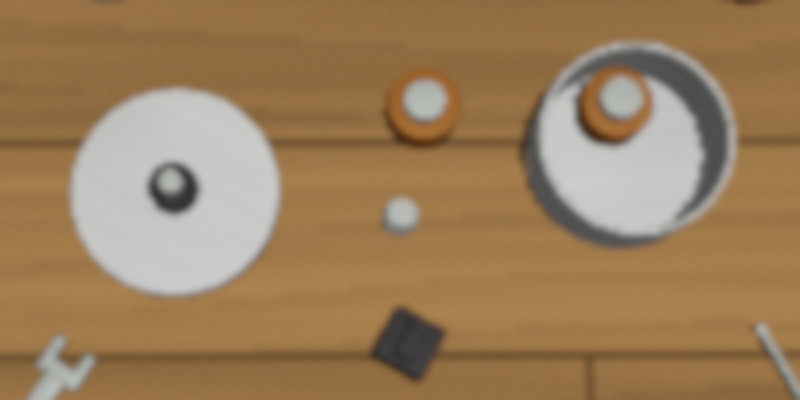

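View pics/c2.png

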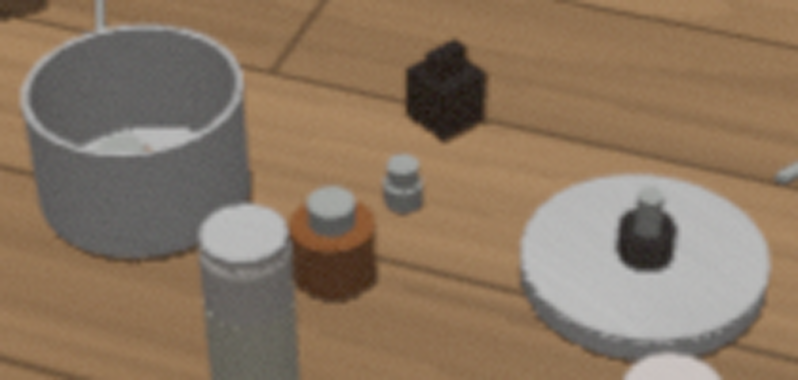

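Top crop (×4): tin rim centre (637,139), jar cap (425,100), packed jar cap (621,97), case top (408,341), stem top (170,181). Scene crop (×3.8): tin rim (133,90), jar cap top (332,203), case rib top (446,52), stem top (650,193).

```bash
python3 - <<'E'
from h import *
pt=camrig.camera_params("top");ps=camrig.camera_params("scene")
T=lambda u,v:((u+.5)/4-.5+170,(v+.5)/4-.5+150)
S=lambda u,v:((u+.5)/3.8-.5+140,(v+.5)/3.8-.5+140)
for n,a,b in[("tin",(637,139),(133,90)),("jar",(425,100),(332,203)),("case",(410,337),(446,52)),("stem",(170,181),(650,193))]:
    x,r=tri([ray(pt,*T(*a)),ray(ps,*S(*b))]);print(n,x.round(4),np.round(r,4))
print("packed",atz(pt,*T(621,97),.066).round(4),"socket",atz(pt,*T(403,213),.034).round(4))
print("lid disc centre",atz(pt,*T(175,192),.023).round(4))
c=[atz(pt,*T(*k),.044) for k in[(403,306),(446,333),(419,380),(372,350)]]
for i in range(4):
    e=c[(i+1)%4]-c[i];print("edge",np.linalg.norm(e).round(4),np.degrees(np.arctan2(e[1],e[0])).round(1))
print("case ctr",np.mean(c,0))
for a in[((428,62),(457,43)),((436,68),(467,50))]:
    e=atz(ps,*S(*a[1]),.062)-atz(ps,*S(*a[0]),.062);print("rib",np.linalg.norm(e),np.degrees(np.arctan2(e[1],e[0])))
E
```

```text
tin [ 0.5857 -0.1567  0.0837] [0.0001 0.0001]
jar [0.6222 0.0042 0.058 ] [0.0001 0.0001]
case [0.4366 0.0181 0.059 ] [0.0002 0.0002]
stem [0.5561 0.2018 0.0714] [0.0006 0.0006]
packed [ 0.6224 -0.1485  0.066 ] socket [0.5361 0.0214 0.034 ]
lid disc centre [0.5552 0.2025 0.023 ]
edge 0.0392 -122.5
edge 0.0419 149.3
edge 0.0428 57.3
edge 0.0418 -35.7
case ctr [0.4337044  0.01761348 0.044     ]
rib 0.03181446386066777 158.25046126291457
rib 0.03174538655110076 154.59584748379638
```

The manual's scale: shifts go in shares of 0.8 m and turns go in shares of pi rad. Converting my numbers, -0.43 m / 0.8 = -0.5375, -0.05 m / 0.8 = -0.0625.

Call:
jog_arm:
  rows:
    - [[-0.5375,0.3375,-0.0625],[0,0,0],0.085]
    - [[-0.5375,0.3375,-0.0625],[0,0,0],0.085]
    - [[-0.5375,0.3375,-0.0625],[0,0,0],0.085]
    - [[-0.5375,0.3375,-0.0625],[0,0,0],0.085]
    - [[-0.5375,0.3375,-0.0625],[0,0,0],0.085]
    - [[-0.5375,0.3375,-0.0625],[0,0,0],0.085]
    - [[-0.5375,0.3375,-0.0625],[0,0,0],0.085]
    - [[-0.5375,0.3375,-0.0625],[0,0,0],0.085]
    - [[-0.5375,0.3375,-0.0625],[0,0,0],0.085]
    - [[-0.5375,0.3375,-0.0625],[0,0,0],0.085]

```text
t: 1.35
position: [0.5175, -0.1611, 0.2807]
tcp_rot: [-0.001, -0.176, 0.984, 0.0]
force: [0.2, -0.6, 0.2]
gripper_width: 0.0847
finger_force: 0.0
```

```bash
cat > snap.py <<'E'
import sys,pickle
from h import *
n=sys.argv[1];p=camrig.camera_params("wrist");im=camrig.get_image("wrist")
cv2.imwrite(f"pics/{n}.png",im);pickle.dump(p,open(f"pics/{n}.pkl","wb"));s=probe_bus.get_state();print(s["t"],s["position"].round(4),"v",np.abs(s["qd"]).max().round(3))
E
python3 snap.py w1
```

```text
1.4 [ 0.5171 -0.1619  0.2809] v 0.023
```

```bash
python3 -c "
import cv2;im=cv2.imread('pics/w1.png');cv2.imwrite('pics/w1b.png',cv2.resize(im,(800,600),interpolation=cv2.INTER_CUBIC))"
```

```text
(no output)
```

View pics/w1b.png

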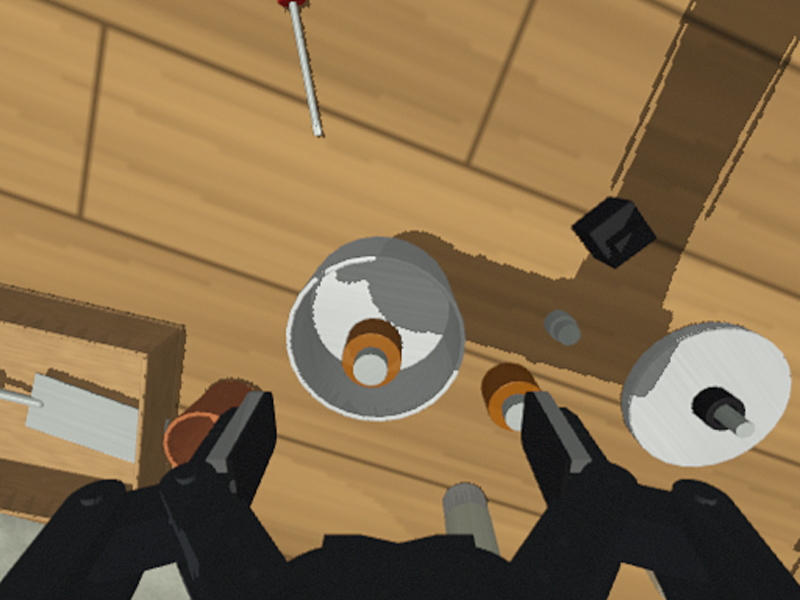

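The wrist view shows the tin rim spanning u 287–465 with its lowest edge at v≈420, the packed jar cap at (371,366), the stem top at (741,428), the case rib near (622,236), and the jar cap half hidden behind a finger at (515,412).

```bash
python3 - <<'E'
from h import *
import pickle
p=pickle.load(open("pics/w1.pkl","rb"));pt=camrig.camera_params("top");ps=camrig.camera_params("scene")
W=lambda u,v:((u+.5)/1.5625-.5,(v+.5)/1.5625-.5)
T=lambda u,v:((u+.5)/4-.5+170,(v+.5)/4-.5+150)
S=lambda u,v:((u+.5)/3.8-.5+140,(v+.5)/3.8-.5+140)
th=np.linspace(0,2*np.pi,400)
for c in[(.586,-.157),(.586,-.160),(.590,-.157)]:
    q=np.array([proj(p,(c[0]+.075*np.cos(t),c[1]+.075*np.sin(t),.09)) for t in th]);q=(q+.5)*1.5625-.5
    print(c,q.min(0).round(1),q.max(0).round(1))
print("packed",atz(p,*W(371,366),.066).round(4),"stem",atz(p,*W(741,428),.073).round(4))
for n,a,b,c in[("stem",(170,181),(650,193),(741,428)),("case",(410,337),(446,52),(622,236))]:
    print(n,tri([ray(pt,*T(*a)),ray(p,*W(*c))])[0].round(4),tri([ray(ps,*S(*b)),ray(p,*W(*c))])[0].round(4))
go((.622,.004,.16),np.radians(162.6))
E
```

```text
(0.586, -0.157) [283.6 255.7] [464.7 421.9]
(0.586, -0.16) [280.1 254.4] [461.3 420.9]
(0.59, -0.157) [282.3 260.5] [462.8 425.5]
packed [ 0.6178 -0.1503  0.066 ] stem [0.5554 0.1954 0.073 ]
stem [0.5572 0.2027 0.0664] [0.556  0.2002 0.0699]
case [0.4363 0.0172 0.0417] [0.433  0.0136 0.0535]
[-0.1558  0.1195  0.1208] ('tool y angle', 1.923) [ 6.000e-04 -7.000e-04 -9.152e-01] q6 -1.29
```

Converted, -0.156 m / 0.8 = -0.195, 0.12 m / 0.8 = 0.15.

Call:
jog_arm:
  rows:
    - [[-0.195,0.1488,0.075],[0,0,0],0.085]
    - [[-0.195,0.1488,0.125],[0,0,0],0.085]
    - [[-0.195,0.1488,0.15],[0,0,0],0.085]
    - [[-0.195,0.1488,0.15],[0,0,0],0.085]
    - [[-0.195,0.1488,0.15],[0,0,0],0.085]

```text
t: 2.02
position: [0.6216, 0.0039, 0.157]
tcp_rot: [-0.003, -0.175, 0.985, 0.0]
force: [-0.7, -0.5, 0.1]
gripper_width: 0.085
finger_force: 0.0
```

```bash
python3 snap.py w2; python3 - <<'E'
from h import *
import pickle
pt=camrig.camera_params("top");p=pickle.load(open("pics/w2.pkl","rb"))
W=lambda u,v:((u+.5)/1.5625-.5,(v+.5)/1.5625-.5)
print("can",atz(pt,*W(425,176),.17).round(3), proj(p,(.622,.004,.062)))
im=cv2.imread("pics/w2.png");cv2.imwrite("pics/w2b.png",im)
E
```

```text
2.075 [0.6221 0.0029 0.1597] v 0.042
can [0.786 0.021 0.17 ] (np.float64(254.50906031331635), np.float64(198.06190890135235))
```

View pics/w2.png

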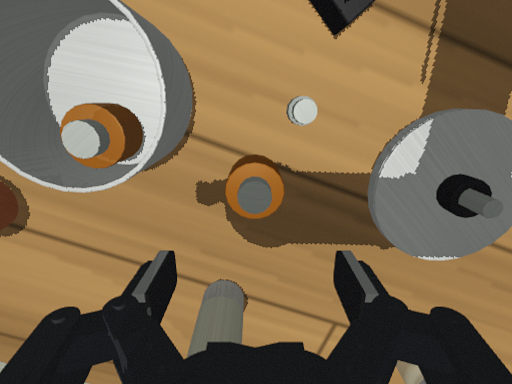

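The jar cap is centred at (254.5,195.5), the packed jar cap at (83,139), the stem top at (487,204) and the socket top at (303,111).

```bash
python3 - <<'E'
from h import *
import pickle
p=pickle.load(open("pics/w2.pkl","rb"));p1=pickle.load(open("pics/w1.pkl","rb"))
W=lambda u,v:((u+.5)/1.5625-.5,(v+.5)/1.5625-.5)
j=atz(p,254.5,195.5,.062);print("jar",j.round(4),"packed",atz(p,83,139,.066).round(4),"stem",atz(p,487,204,.073).round(4))
print("packed tri",tri([ray(p,83,139),ray(p1,*W(371,366))]));print("stem tri",tri([ray(p,487,204),ray(p1,*W(741,428))]))
go((j[0],j[1],.046))
E
```

```text
jar [0.6197 0.0032 0.062 ] packed [ 0.621  -0.1468  0.066 ] stem [0.5543 0.1931 0.073 ]
packed tri (array([ 0.62213849, -0.14977975,  0.05948507]), [0.0009666261366353758, 0.0009666261366352745])
stem tri (array([0.55385054, 0.1892593 , 0.07778402]), [0.000594363734594564, 0.0005943637345946475])
[0.0018 0.0011 0.1137] ('tool y angle', 1.922) q6 -1.55
```

Converted, 0.113 m / 0.8 = 0.1413, 0.001 m / 0.8 = 0.0013.

Call:
jog_arm:
  rows:
    - [[0.0025,0.0013,0.075],[0,0,0],0.085]
    - [[0.0025,0.0013,0.125],[0,0,0],0.085]
    - [[0.0025,0.0013,0.1413],[0,0,0],0.085]
    - [[0.0025,0.0013,0.1413],[0,0,0],0.085]
    - [[0.0025,0.0013,0.1413],[0,0,0],0.02]
    - [[0.0025,0.0013,0.1413],[0,0,0],0.02]
    - [[0.0025,0.0013,0.1413],[0,0,0],0.02]
    - [[0.0025,0.0013,0.1413],[0,0,0],0.02]
    - [[0.0025,0.0013,0.1413],[0,0,0],0.02]
  force: 40

```text
t: 3.2
position: [0.6212, 0.0042, 0.0494]
tcp_rot: [0.001, -0.175, 0.985, -0.0]
force: [-0.8, -0.7, 5.8]
gripper_width: 0.0302
finger_force: 39.4
```

```bash
python3 -c "
from h import *
s=probe_bus.get_state();print(s['t'],s['position'],s['gripper_width'],s['finger_force'],s['force'])"
```

```text
3.2 [0.62121099 0.00416735 0.0494442 ] 0.030201665472453145 39.431524872779846 [-0.81263301 -0.66002305  5.83200807]
```

Converted, -0.168 m / 0.8 = -0.21, -0.15 m / 0.8 = -0.1875, -0.915 rad / 3.1416 = -0.2913.

Call:
jog_arm:
  rows:
    - [[0,0,-0.0625],[0,0,0],0.02]
    - [[0.0125,-0.0125,-0.125],[0,0,-0.0318],0.02]
    - [[0.05,-0.075,-0.1625],[0,0,-0.0891],0.02]
    - [[0.0875,-0.1375,-0.18],[0,0,-0.1464],0.02]
    - [[0.125,-0.1875,-0.18],[0,0,-0.2037],0.02]
    - [[0.1388,-0.21,-0.18],[0,0,-0.2546],0.02]
    - [[0.1388,-0.21,-0.18],[0,0,-0.2913],0.02]
    - [[0.1388,-0.21,-0.18],[0,0,-0.2913],0.02]

```text
t: 4.2
position: [0.5739, -0.1919, 0.1912]
tcp_rot: [-0.0, -0.591, 0.806, 0.001]
force: [1.2, 0.3, -1.3]
gripper_width: 0.0301
finger_force: 40.2
```

```bash
python3 snap.py w3;python3 - <<'E'
import pickle
from h import *
p=pickle.load(open("pics/w3.pkl","rb"))
print("tin predicted",proj(p,(.5855,-.156,.09)),"packed",proj(p,(.621,-.148,.066)))
go((.5745,-.1925,.19),np.radians(162.6))
E
```

```text
4.25 [ 0.574  -0.1916  0.1914] v 0.008
tin predicted (np.float64(254.7234174430287), np.float64(232.01012868040755)) packed (np.float64(225.13540096342095), np.float64(237.31622497977722))
[ 0.0007 -0.0007  0.0014] ('tool y angle', 2.835) [ 0.0016  0.0002 -0.0027] q6 -0.31
```

View pics/w3.png

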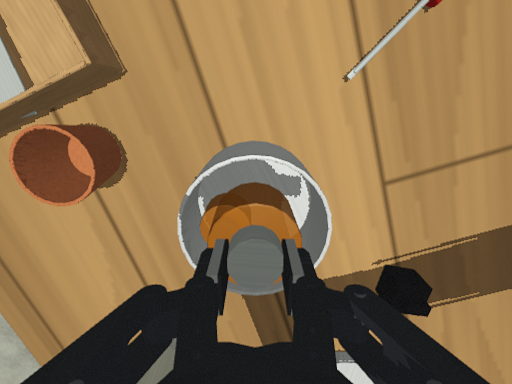

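The tin rim spans u 178–332 and v≈155–295. The held jar hangs upright, and its cap is at (255,252).

```bash
python3 - <<'E'
import pickle
from h import *
p=pickle.load(open("pics/w3.pkl","rb"))
th=np.linspace(0,2*np.pi,400)
for c in[(.5855,-.156),(.5855,-.151),(.58,-.156)]:
    q=np.array([proj(p,(c[0]+.075*np.cos(t),c[1]+.075*np.sin(t),.09)) for t in th]);print(c,q.min(0).round(1),q.max(0).round(1))
im=cv2.imread("pics/w3.png");print(im[150:162,262].tolist())
E
```

```text
(0.5855, -0.156) [176.4 154.7] [332.9 296.4]
(0.5855, -0.151) [178.4 160.1] [334.1 300.1]
(0.58, -0.156) [181.8 152.8] [338.6 295.1]
[[111, 115, 112], [112, 115, 114], [114, 117, 115], [107, 110, 107], [103, 107, 103], [140, 144, 141], [218, 222, 220], [230, 235, 232], [215, 220, 217], [187, 192, 189], [140, 144, 140], [112, 115, 113]]
```

Converted, 0.139 m / 0.8 = 0.1738, 0.137 m / 0.8 = 0.1713.

Call:
jog_arm:
  rows:
    - [[0.0013,-0.0013,0.0625],[0,0,0],0.02]
    - [[0.0013,-0.0013,0.125],[0,0,0],0.02]
    - [[0.0013,-0.0013,0.1563],[0,0,0],0.02]
    - [[0.0013,-0.0013,0.1663],[0,0,0],0.02]
    - [[0.0013,-0.0013,0.1713],[0,0,0],0.02]
    - [[0.0013,-0.0013,0.1738],[0,0,0],0.02]
    - [[0.0013,-0.0013,0.1738],[0,0,0],0.02]

```text
t: 5.12
position: [0.5755, -0.1931, 0.0542]
tcp_rot: [0.001, -0.592, 0.806, -0.0]
force: [-0.1, -0.6, -0.9]
gripper_width: 0.0302
finger_force: 40.1
```

Converted, 0.003 m / 0.8 = 0.0038, 0.002 m / 0.8 = 0.0025.

Call:
jog_arm:
  rows:
    - [[0,0,0.0025],[0,0,0],0.02]
    - [[0,0,0.0038],[0,0,0],0.02]
    - [[0,0,0.0038],[0,0,0],0.02]

```text
t: 5.5
position: [0.576, -0.1935, 0.0534]
tcp_rot: [0.001, -0.592, 0.806, -0.001]
force: [-2.4, 1.8, 8.5]
gripper_width: 0.0299
finger_force: 41.1
```

Converted, -0.12 m / 0.8 = -0.15, -0.09 m / 0.8 = -0.1125.

Call:
jog_arm:
  rows:
    - [[0,0,0.0013],[0,0,0],0.043]
    - [[0,0,0],[0,0,0],0.043]
    - [[0,0,0],[0,0,0],0.043]
    - [[0,0,-0.0375],[0,0,0],0.043]
    - [[0,0,-0.1125],[0,0,0],0.05]
    - [[0,0,-0.15],[0,0,0],0.085]
    - [[0,0,-0.15],[0,0,0],0.085]

```text
t: 6.38
position: [0.5763, -0.1935, 0.1739]
tcp_rot: [0.002, -0.592, 0.806, -0.002]
force: [0.3, 0.4, -0.6]
gripper_width: 0.0835
finger_force: 0.0
```

```bash
python3 snap.py w4;python3 - <<'E'
from h import *
go((.435,.0175,.16),np.radians(58))
E
```

```text
6.425 [ 0.5755 -0.193   0.1713] v 0.044
[-0.1588  0.1971  0.011 ] ('tool y angle', 2.838) [-2.3000e-03 -5.0000e-04 -1.3163e+00] q6 -0.31
```

View pics/w4.png

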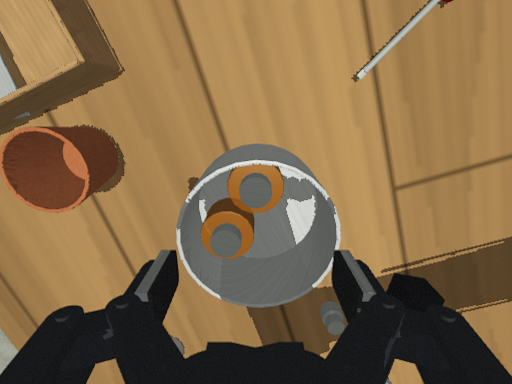

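The jar stands upright in the tin: its cap is at (255,188), with the packed jar's cap at (225,239). The third slot, on the right, is clear.

Converted, 0.197 m / 0.8 = 0.2463, 0.17 m / 0.8 = 0.2125, -1.316 rad / 3.1416 = -0.4189.

Call:
jog_arm:
  rows:
    - [[-0.025,0.025,-0.025],[0,0,-0.0573],0.085]
    - [[-0.0625,0.075,-0.025],[0,0,-0.1146],0.085]
    - [[-0.1,0.125,-0.025],[0,0,-0.1719],0.085]
    - [[-0.1375,0.175,-0.0125],[0,0,-0.2292],0.085]
    - [[-0.175,0.2125,0],[0,0,-0.2865],0.085]
    - [[-0.1988,0.2463,0.0125],[0,0,-0.3438],0.085]
    - [[-0.1988,0.2463,0.0125],[0,0,-0.3947],0.085]
    - [[-0.1988,0.2463,0.0125],[0,0,-0.4189],0.085]
    - [[-0.1988,0.2463,0.0125],[0,0,-0.4189],0.085]

```text
t: 7.55
position: [0.434, 0.0176, 0.159]
tcp_rot: [0.001, 0.961, -0.276, -0.001]
force: [-0.3, -0.1, 0.6]
gripper_width: 0.0847
finger_force: 0.0
```

```bash
python3 snap.py w5;python3 - <<'E'
import pickle
from h import *
p=pickle.load(open("pics/w4.pkl","rb"));print("jar",atz(p,255,188,.066),"packed",atz(p,225.5,239,.066))
im=cv2.imread("pics/w5.png");p=pickle.load(open("pics/w5.pkl","rb"));u,v=proj(p,(.435,.0175,.062));print(u,v)
x0,y0=int(u)-100,int(v)-75;print(x0,y0)
c=im[max(y0,0):y0+150,max(x0,0):x0+200]
c=np.clip(c.astype(float)*2,0,255).astype(np.uint8)
cv2.imwrite("pics/c5.png",cv2.resize(c,None,fx=4,fy=4,interpolation=cv2.INTER_CUBIC))
E
```

```text
7.6 [0.4341 0.0175 0.1592] v 0.008
jar [ 0.57574006 -0.19802541  0.066     ] packed [ 0.61983469 -0.15576677  0.066     ]
254.62405465034772 196.3269786348515
154 121
```

View pics/c5.png

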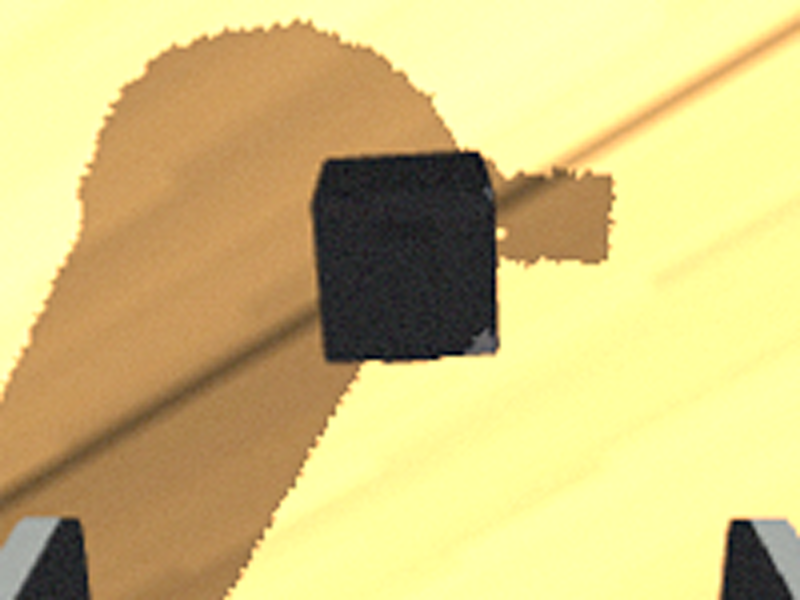

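The case's top face has corners at about (314,205), (495,195), (497,353) and (327,361) in the crop, so it is turned about 3° relative to the fingers. The rib runs between the finger positions.

```bash
python3 - <<'E'
import pickle
from h import *
p=pickle.load(open("pics/w5.pkl","rb"))
c=[atz(p,(u+.5)/4-.5+154,(v+.5)/4-.5+121,.044) for u,v in[(314,205),(495,195),(497,353),(327,361)]]
for i in range(4):
    e=c[(i+1)%4]-c[i];print(np.linalg.norm(e).round(4),np.degrees(np.arctan2(e[1],e[0])).round(1))
m=np.mean(c,0);print(m)
go((m[0],m[1],.046),np.radians(61))
im=cv2.imread("pics/w5.png").astype(int).sum(2)
for v in (176,184,192,200,206): print(v,im[v,228:282:2])
E
```

```text
0.0427 -118.8
0.0401 150.2
0.0421 60.8
0.0398 -28.9
[0.43390276 0.01695313 0.044     ]
[0.0002 0.0004 0.1132] ('tool y angle', -2.131) [ 0.0013  0.0013 -0.0542] q6 0.5
176 [216 228 118  63  46  54  63  55  55  56  64  57  52  57  55  47  51  49
  53  57  63  70  57  55  54 174 188]
184 [225 228 162  60  50  65  40  52  56  58  56  55  57  66  69  59  55  55
  58  61  72  65  59  39  55 173 190]
192 [206 208 213  60  52  58  54  63  66  54  59  61  56  63  62  54  71  50
  67  59  62  63  61  57  60 281 373]
200 [149 124 133  90  60  62  49  50  68  57  51  60  61  49  59  55  65  55
  53  61  60  59  55  63  50 206 388]
206 [181 189 198 142  47  62  63  63  66  73  66  60  48  62  66  60  67  51
  66  62  49  51  90 152 156 133 391]
```

Converted, 0.108 m / 0.8 = 0.135, 0.095 m / 0.8 = 0.1188, -0.054 rad / 3.1416 = -0.0172.

Call:
jog_arm:
  rows:
    - [[0,0,0.0688],[0,0,-0.0172],0.085]
    - [[0,0,0.1188],[0,0,-0.0172],0.085]
    - [[0,0,0.135],[0,0,-0.0172],0.085]
    - [[0,0,0.135],[0,0,-0.0172],0.005]
    - [[0,0,0.135],[0,0,-0.0172],0.005]
    - [[0,0,0.135],[0,0,-0.0172],0.005]
    - [[0,0,0.135],[0,0,-0.0172],0.005]
    - [[0,0,0.135],[0,0,-0.0172],0.005]
    - [[0,0,0.135],[0,0,-0.0172],0.005]
    - [[0,0,0.135],[0,0,-0.0172],0.005]
  force: 40

```text
t: 8.85
position: [0.435, 0.0175, 0.0532]
tcp_rot: [-0.0, 0.968, -0.25, 0.001]
force: [-1.5, -0.9, 6.3]
gripper_width: 0.0126
finger_force: 43.0
```

```bash
python3 - <<'E'
from h import *
go((.560,-.129,.195),np.radians(43))
E
```

```text
[ 0.1804  0.0677 -0.1417] ('tool y angle', -2.076) [-0.0006 -0.0009  0.3156] q6 0.56
```

Converted, 0.18 m / 0.8 = 0.225, 0.15 m / 0.8 = 0.1875, 0.316 rad / 3.1416 = 0.1006.

Call:
jog_arm:
  rows:
    - [[0,0,-0.0625],[0,0,0],0.005]
    - [[0.0125,0.0038,-0.125],[0,0,0.0255],0.005]
    - [[0.0625,0.025,-0.175],[0,0,0.0509],0.005]
    - [[0.125,0.05,-0.1775],[0,0,0.0764],0.005]
    - [[0.1875,0.0688,-0.1775],[0,0,0.1006],0.005]
    - [[0.225,0.0838,-0.1775],[0,0,0.1006],0.005]
    - [[0.225,0.0838,-0.1775],[0,0,0.1006],0.005]
    - [[0.225,0.0838,-0.1775],[0,0,0.1006],0.005]

```text
t: 9.85
position: [0.5594, -0.1278, 0.1935]
tcp_rot: [0.0, 0.917, -0.399, -0.001]
force: [0.1, 0.6, -0.9]
gripper_width: 0.0125
finger_force: 42.1
```

```bash
python3 snap.py w6;python3 - <<'E'
from h import *
go((.560,-.129,.195),np.radians(43));s=probe_bus.get_state();print(s["gripper_width"],s["force"])
E
```

```text
9.9 [ 0.5594 -0.1275  0.194 ] v 0.015
[ 0.0015  0.0006 -0.001 ] ('tool y angle', -2.391) [0.     0.0006 0.0001] q6 0.63
0.012334594207318965 [ 0.2565072   0.15729657 -1.4883856 ]
```

Converted, 0.136 m / 0.8 = 0.17, 0.134 m / 0.8 = 0.1675.

Call:
jog_arm:
  rows:
    - [[0.0019,0.0006,0.0625],[0,0,0],0.005]
    - [[0.0019,0.0006,0.1188],[0,0,0],0.005]
    - [[0.0019,0.0006,0.15],[0,0,0],0.005]
    - [[0.0019,0.0006,0.1613],[0,0,0],0.005]
    - [[0.0019,0.0006,0.1675],[0,0,0],0.005]
    - [[0.0019,0.0006,0.17],[0,0,0],0.005]
    - [[0.0019,0.0006,0.17],[0,0,0],0.005]

```text
t: 10.78
position: [0.5608, -0.1295, 0.0592]
tcp_rot: [-0.0, 0.917, -0.399, 0.001]
force: [-0.2, 0.3, -2.0]
gripper_width: 0.0122
finger_force: 42.1
```

Converted, 0.004 m / 0.8 = 0.005, 0.003 m / 0.8 = 0.0038.

Call:
jog_arm:
  rows:
    - [[0,0,0.0013],[0,0,0],0.005]
    - [[0,0,0.0038],[0,0,0],0.005]
    - [[0,0,0.005],[0,0,0],0.005]
    - [[0,0,0.005],[0,0,0],0.005]

```text
t: 11.28
position: [0.561, -0.13, 0.0572]
tcp_rot: [0.0, 0.917, -0.399, 0.001]
force: [-5.2, 1.4, 11.0]
gripper_width: 0.013
finger_force: 43.6
```

Converted, -0.13 m / 0.8 = -0.1625, -0.09 m / 0.8 = -0.1125.

Call:
jog_arm:
  rows:
    - [[0,0,-0.0013],[0,0,0],0.03]
    - [[0,0,-0.0013],[0,0,0],0.03]
    - [[0,0,-0.0025],[0,0,0],0.03]
    - [[0,0,-0.0375],[0,0,0],0.03]
    - [[0,0,-0.1125],[0,0,0],0.05]
    - [[0,0,-0.1625],[0,0,0],0.085]
    - [[0,0,-0.1625],[0,0,0],0.085]
    - [[0,0,-0.1625],[0,0,0],0.085]

```text
t: 12.28
position: [0.5602, -0.1293, 0.1834]
tcp_rot: [-0.0, 0.917, -0.399, -0.001]
force: [0.1, 0.3, -0.8]
gripper_width: 0.085
finger_force: 0.0
```

```bash
python3 snap.py w7;python3 - <<'E'
import pickle
from h import *
im=cv2.imread("pics/w7.png");p=pickle.load(open("pics/w7.pkl","rb"))
def circ(c,r,z):
    th=np.linspace(0,2*np.pi,60);return np.array([proj(p,(c[0]+r*np.cos(t),c[1]+r*np.sin(t),z)) for t in th])
q=circ((.5855,-.156),.075,.09);print(q.min(0),q.max(0))
for c in((.576,-.1935),(.620,-.1515)): print(proj(p,(*c,.066)))
print(proj(p,(.561,-.130,.066)))
s=probe_bus.get_state();print(s['force'],s['gripper_width'])
# bright orange mask / dark mask centroids
h=cv2.cvtColor(im,cv2.COLOR_BGR2HSV)
u0,v0=np.floor(q.min(0)).astype(int);u1,v1=np.ceil(q.max(0)).astype(int)
m=((h[...,1]>170)&(h[...,0]<20)).astype(np.uint8);m[:v0-20]=0;m[v1+20:]=0;m[:,:u0]=0;m[:,u1:]=0
n,l,st,ce=cv2.connectedComponentsWithStats(m);print([(st[i],ce[i].round(1)) for i in range(1,n) if st[i,4]>150])
m=(im.sum(2)<110).astype(np.uint8);m[:v0-20]=0;m[v1+20:]=0;m[:,:u0]=0;m[:,u1:]=0
n,l,st,ce=cv2.connectedComponentsWithStats(m);print([(st[i],ce[i].round(1)) for i in range(1,n) if st[i,4]>150])
go((.5555,.201,.20))
E
```

```text
12.325 [ 0.5599 -0.1294  0.1828] v 0.009
[166.15924861  60.39940981] [343.59611943 236.7427095 ]
(np.float64(290.8149538665304), np.float64(129.48032258875864))
(np.float64(223.70315381172585), np.float64(130.29114803529586))
(np.float64(255.1028173504931), np.float64(189.00447079124197))
[-0.19897735  0.4465575  -0.01366191] 0.0846540940308513
[(array([198, 112,  51,  44, 402], dtype=int32), array([212.3, 140.7]))]
[(array([ 235,  156,   42,   47, 1852], dtype=int32), array([255.1, 179.2]))]
[-0.2448 -0.222  -0.0171] ('tool y angle', -2.392) q6 0.63
```

The manual's scale: shifts go in shares of 0.8 m and turns go in shares of pi rad. Converting my numbers, -0.245 m / 0.8 = -0.3063, -0.222 m / 0.8 = -0.2775.

Call:
jog_arm:
  rows:
    - [[-0.3063,-0.2775,-0.0213],[0,0,0],0.085]
    - [[-0.3063,-0.2775,-0.0213],[0,0,0],0.085]
    - [[-0.3063,-0.2775,-0.0213],[0,0,0],0.085]
    - [[-0.3063,-0.2775,-0.0213],[0,0,0],0.085]
    - [[-0.3063,-0.2775,-0.0213],[0,0,0],0.085]
    - [[-0.3063,-0.2775,-0.0213],[0,0,0],0.085]
    - [[-0.3063,-0.2775,-0.0213],[0,0,0],0.085]
    - [[-0.3063,-0.2775,-0.0213],[0,0,0],0.085]

```text
t: 13.32
position: [0.5558, 0.2, 0.2006]
tcp_rot: [0.001, 0.917, -0.399, -0.0]
force: [-1.4, 0.0, 0.7]
gripper_width: 0.0853
finger_force: 0.0
```

```bash
python3 snap.py w8;python3 - <<'E'
import pickle
from h import *
im=cv2.imread("pics/w8.png");p=pickle.load(open("pics/w8.pkl","rb"))
print(proj(p,(.5555,.201,.073)),proj(p,(.5555,.201,.023)))
g=im.astype(int).sum(2)
u,v=map(int,proj(p,(.5555,.198,.06)))
print(u,v)
m=(g<130).astype(np.uint8);m[:v-40]=0;m[v+40:]=0;m[:,:u-50]=0;m[:,u+50:]=0
n,l,st,ce=cv2.connectedComponentsWithStats(m);print([(st[i],ce[i].round(1)) for i in range(1,n) if st[i,4]>40])
np.set_printoptions(linewidth=250)
print(g[v-36:v+36:3,u-40:u+42:3])
E
```

```text
13.375 [0.5559 0.1998 0.2009] v 0.006
(np.float64(254.66650051562576), np.float64(187.8802760718399)) (np.float64(254.61483686672483), np.float64(174.99208913609192))
256 182
[(array([236, 159,  35,  37, 607], dtype=int32), array([253.4, 174.6]))]
[[334 331 333 342 333 334 336 335 330 338 340 339 334 305 655 653 661 657 658 662 658 656 661 658 646 649 649 645]
 [338 335 334 330 330 332 339 338 339 335 331 329 329 330 313 669 663 658 654 661 658 647 643 649 643 652 652 645]
 [328 331 332 332 330 330 328 335 326 326 334 341 337 339 335 312 668 659 650 641 649 646 652 655 648 642 638 639]
 [330 327 329 326 325 320 326 330 334 334 338 339 331 332 336 330 632 650 648 651 653 647 647 637 641 647 646 644]
 [323 330 332 325 327 335 333 335 337 333 331 341 317 289 335 329 321 635 652 647 640 640 645 652 648 647 652 655]
 [321 324 329 330 336 340 334 332 330 346  69  44  49  41  49 106 339 484 638 646 664 652 650 653 657 646 632 626]
 [326 330 338 325 3
[... 1351 characters left out ...]
 626 625]
 [332 330 320 319 318 315 321 323 322 327 330 321 324 323 315 623 628 632 628 624 626 624 628 626 622 621 616 618]
 [316 316 316 319 320 320 323 328 321 321 324 322 321 330 469 627 626 625 621 626 624 622 619 619 619 617 616 613]
 [323 324 322 324 326 324 327 320 325 327 324 331 324 333 534 621 623 624 620 619 617 618 618 615 611 614 613 616]
 [327 330 329 326 322 325 326 323 322 330 329 330 323 331 465 620 616 619 617 616 614 614 615 613 614 616 613 611]
 [329 322 329 323 328 324 328 327 325 326 324 324 323 324 605 619 616 612 612 614 612 614 613 613 614 611 616 611]
 [327 330 329 329 332 331 328 326 326 322 320 326 329 323 587 609 616 612 614 616 616 614 616 618 613 612 620 612]]
```

Converted, 0.148 m / 0.8 = 0.185, 0.14 m / 0.8 = 0.175.

Call:
jog_arm:
  rows:
    - [[-0.0013,0,0.075],[0,0,0],0.085]
    - [[-0.0013,0,0.15],[0,0,0],0.085]
    - [[-0.0013,0,0.175],[0,0,0],0.085]
    - [[-0.0013,0,0.185],[0,0,0],0.085]
    - [[-0.0013,0,0.185],[0,0,0],0.01]
    - [[-0.0013,0,0.185],[0,0,0],0.01]
    - [[-0.0013,0,0.185],[0,0,0],0.01]
    - [[-0.0013,0,0.185],[0,0,0],0.01]
    - [[-0.0013,0,0.185],[0,0,0],0.01]
    - [[-0.0013,0,0.185],[0,0,0],0.01]
  force: 70

```text
t: 14.62
position: [0.5558, 0.2023, 0.0545]
tcp_rot: [-0.001, 0.917, -0.399, 0.001]
force: [-0.3, 0.4, 5.5]
gripper_width: 0.0155
finger_force: 68.4
```

Call:
jog_arm:
  rows:
    - [[0,0,-0.0125],[0,0,0],0.01]
    - [[0,0,-0.0375],[0,0,0],0.01]
    - [[0,0,-0.0375],[0,0,0],0.01]
    - [[0,0,-0.0375],[0,0,0],0.01]

```text
t: 15.12
position: [0.5548, 0.2017, 0.0829]
tcp_rot: [0.0, 0.917, -0.399, -0.0]
force: [-0.6, 0.7, -6.1]
gripper_width: 0.0156
finger_force: 68.9
```

Converted, 0.255 m / 0.8 = 0.3188, 0.23 m / 0.8 = 0.2875.

Call:
jog_arm:
  rows:
    - [[0,0,-0.0375],[0,0,0],0.01]
    - [[0.0125,0.01,-0.0813],[0,0,0],0.01]
    - [[0.0375,0.03,-0.1125],[0,0,0],0.01]
    - [[0.075,0.0588,-0.1175],[0,0,0],0.01]
    - [[0.1188,0.0938,-0.1175],[0,0,0],0.01]
    - [[0.1625,0.1275,-0.1175],[0,0,0],0.01]
    - [[0.2063,0.1613,-0.1175],[0,0,0],0.01]
    - [[0.25,0.1963,-0.1175],[0,0,0],0.01]
    - [[0.2875,0.225,-0.1175],[0,0,0],0.01]
    - [[0.3188,0.25,-0.1175],[0,0,0],0.01]

```text
t: 16.38
position: [0.5821, -0.1226, 0.1761]
tcp_rot: [0.0, 0.917, -0.399, -0.001]
force: [-0.2, 0.3, -5.4]
gripper_width: 0.0156
finger_force: 69.1
```

Call:
jog_arm:
  rows:
    - [[0.0188,0.015,0],[0,0,0],0.01]
    - [[0.0275,0.0213,0],[0,0,0],0.01]
    - [[0.0325,0.025,0],[0,0,0],0.01]
    - [[0.0325,0.025,0],[0,0,0],0.01]

```text
t: 16.88
position: [0.5858, -0.1533, 0.1772]
tcp_rot: [-0.0, 0.917, -0.399, -0.0]
force: [0.1, -0.4, -5.2]
gripper_width: 0.0149
finger_force: 69.1
```

```bash
python3 snap.py w9;python3 - <<'E'
from h import *
go((.5855,-.156,.165),np.radians(43));s=probe_bus.get_state();print(s["force"],s["ft_torque"])
im=camrig.get_image("scene");cv2.imwrite("pics/s9.png",im)
im2=cv2.imread("pics/w9.png")
a=cv2.resize(im[110:230,110:230],(400,400),interpolation=cv2.INTER_CUBIC);b=cv2.resize(im2,(533,400))[:,60:460]
cv2.imwrite("pics/v9.png",np.hstack([a,b]))
E
```

```text
16.925 [ 0.5858 -0.1531  0.1772] v 0.004
[0.0019 0.0022 0.0122] ('tool y angle', -2.391) [-0.0002  0.0003  0.0003] q6 0.68
[-0.48630494 -0.54325848 -4.88534265] [ 0.04631963  0.0473746  -0.02270566]
```

View pics/v9.png

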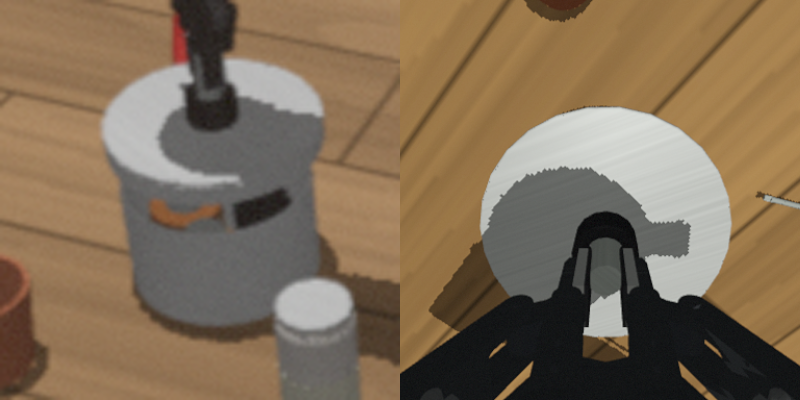

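The final picture shows the nested lids hanging level over the tin. In the wrist view the disc spans u≈135–375 and v≈102–323 (original pixels).

```bash
python3 - <<'E'
import pickle
from h import *
p=pickle.load(open("pics/w9.pkl","rb"));th=np.linspace(0,2*np.pi,400)
x=np.array((.5858,-.1531,.1772-.0545+.023));tx=np.array((.682,-.731,0))
for o in(0,.004):
    c=x+tx*o;q=np.array([proj(p,c+.083*np.array([np.cos(t),np.sin(t),0])) for t in th]);print(o,q.min(0).round(1),q.max(0).round(1))
im=cv2.imread("pics/w9.png").astype(int).sum(2)
print("v top",im[96:108,262],"u left",im[206,130:146],"u right",im[206,368:382])
print("bottom",im[316:330,240],im[316:330,255],im[316:330,270])
E
```

```text
0 [132.7 101.4] [378.1 325.6]
0.004 [131.9  94.2] [379.  321.5]
v top [353 354 354 357 353 337 338 561 634 652 659 658] u left [330 327 330 326 313 472 548 563 562 559 558 565 563 568 583 394] u right [565 562 562 565 565 567 570 431 351 365 363 366 372 372]
bottom [557 553 563 560 560 569 445 214 187 187 199 193 197 191] [556 560 561 559 559 557 512 343 153 211 313 320 267 163] [556 548 547 556 562 563 510 392 336 338 343 344 342 335]
```

Converted, 0.036 m / 0.8 = 0.045, 0.03 m / 0.8 = 0.0375.

Call:
jog_arm:
  rows:
    - [[0.0025,0.0028,0.01],[0,0,0],0.01]
    - [[0.0025,0.0028,0.0225],[0,0,0],0.01]
    - [[0.0025,0.0028,0.0325],[0,0,0],0.01]
    - [[0.0025,0.0028,0.0375],[0,0,0],0.01]
    - [[0.0025,0.0028,0.0413],[0,0,0],0.01]
    - [[0.0025,0.0028,0.045],[0,0,0],0.01]
    - [[0.0025,0.0028,0.045],[0,0,0],0.01]

```text
t: 17.85
position: [0.5854, -0.1567, 0.1411]
tcp_rot: [-0.0, 0.917, -0.399, -0.0]
force: [-0.2, 0.4, -5.8]
gripper_width: 0.0152
finger_force: 69.2
```

No contact, and the plug is already in the mouth. I'll keep lowering slowly.

Converted, 0.009 m / 0.8 = 0.0113, 0.008 m / 0.8 = 0.01.

Call:
jog_arm:
  rows:
    - [[0,0,0.0038],[0,0,0],0.01]
    - [[0,0,0.0075],[0,0,0],0.01]
    - [[0,0,0.01],[0,0,0],0.01]
    - [[0,0,0.0113],[0,0,0],0.01]
    - [[0,0,0.0113],[0,0,0],0.01]

```text
t: 18.48
position: [0.5854, -0.1567, 0.1322]
tcp_rot: [0.0, 0.917, -0.399, -0.0]
force: [-1.1, -0.3, -5.5]
gripper_width: 0.0149
finger_force: 69.2
```

Converted, 0.003 m / 0.8 = 0.0038, 0.002 m / 0.8 = 0.0025.

Call:
jog_arm:
  rows:
    - [[0,0,0.0013],[0,0,0],0.01]
    - [[0,0,0.0025],[0,0,0],0.01]
    - [[0,0,0.0038],[0,0,0],0.01]
    - [[0,0,0.0038],[0,0,0],0.01]

```text
t: 18.98
position: [0.5855, -0.1569, 0.1305]
tcp_rot: [0.0, 0.917, -0.399, 0.0]
force: [-4.7, 0.9, 2.0]
gripper_width: 0.015
finger_force: 69.7
```

Converted, -0.03 m / 0.8 = -0.0375, -0.005 m / 0.8 = -0.0063.

Call:
jog_arm:
  rows:
    - [[0,0,0.0013],[0,0,0],0.01]
    - [[0,0,0.0013],[0,0,0],0.01]
    - [[0,0,0.0013],[0,0,0],0.01]
    - [[0,0,0],[0,0,0],0.035]
    - [[0,0,0],[0,0,0],0.035]
    - [[0,0,-0.0063],[0,0,0],0.035]
    - [[0,0,-0.0375],[0,0,0],0.06]

```text
t: 19.85
position: [0.5847, -0.1567, 0.1579]
tcp_rot: [0.001, 0.917, -0.399, -0.002]
force: [0.8, -0.3, 0.9]
gripper_width: 0.0522
finger_force: 0.0
```

Call:
jog_arm:
  rows:
    - [[0,0,-0.025],[0,0,0],0.085]
    - [[0,0,-0.05],[0,0,0],0.085]
    - [[0,0,-0.0625],[0,0,0],0.085]
    - [[0,0,-0.0625],[0,0,0],0.085]

```text
t: 20.35
position: [0.5858, -0.1567, 0.21]
tcp_rot: [-0.0, 0.917, -0.399, 0.0]
force: [-0.2, -1.0, 0.2]
gripper_width: 0.0852
finger_force: 0.0
```

```bash
python3 snap.py w10; python3 - <<'E'
import pickle
from h import *
p=pickle.load(open("pics/w10.pkl","rb"));th=np.linspace(0,2*np.pi,400);s=probe_bus.get_state();print(s["force"],s["position"])
q=np.array([proj(p,np.array([.5855,-.157,.099])+.083*np.array([np.cos(t),np.sin(t),0])) for t in th]);print(q.min(0).round(1),q.max(0).round(1))
print("stem",proj(p,(.5855,-.157,.149)),"collar",proj(p,(.5855,-.157,.123)))
im=cv2.imread("pics/w10.png").astype(int).sum(2);np.set_printoptions(linewidth=250)
u,v=map(int,proj(p,(.5855,-.157,.13)));print(u,v);print(im[v-50:v+50:4,u-40:u+42:4])
u0,v0=q.min(0).astype(int);u1,v1=q.max(0).astype(int);vm=(v0+v1)//2
print(im[vm,u0-6:u0+10],im[vm,u1-8:u1+8],im[v0-6:v0+10,u],im[v1-10:v1+8,u])
E
```

```text
20.4 [ 0.5854 -0.1566  0.2089] v 0.019
[ 0.58226914 -0.01659303 -0.58706557] [ 0.58544947 -0.1565915   0.20893796]
[168.3 100.3] [343.5 267.3]
stem (np.float64(256.0536557204284), np.float64(212.6316894326614)) collar (np.float64(255.94640789064766), np.float64(201.08388151542192))
255 203
[[316 313 306 323 320 314 312 314 318 310 652 640 622 621 613 620 623 622 626 629 619]
 [312 320 313 308 310 312 310 316 314 309 309 295 627 627 625 625 627 619 619 625 617]
 [310 310 312 313 318 315 309 310 304 306 316 313 304 638 619 622 623 621 609 614 608]
 [307 306 313 306 307 306 303 313 317 311 316 309 307 304 612 611 610 612 608 620 608]
 [305 303 302 300 305 313 310 316 310 310 313 308 310 304 305 610 620 613 609 602 603]
 [303 303 313 310 312 314 306 311 268 175  77 197 308 312 310 452 601 604 611 615
[... 1231 characters left out ...]
03 304 306 301 302 305 302 305 300 590 592 578 576 581 581 581 578 575 576 576]
 [299 300 301 302 307 307 307 493 592 583 574 583 581 580 574 576 578 574 583 574 576]
 [302 308 301 305 304 309 480 573 581 582 579 572 573 574 576 579 576 577 574 586 573]
 [304 302 309 301 299 491 581 579 565 573 575 573 580 580 574 575 583 571 579 580 573]
 [303 298 312 310 300 569 575 575 574 577 579 574 576 582 571 580 580 577 573 568 571]]
[326 328 332 332 332 330 320 300 294 302 301 299 297 300 296 295] [597 590 588 590 589 595 527 405 370 371 377 379 382 379 387 387] [344 342 348 350 348 347 269 435 604 661 666 658 660 656 650 645] [568 572 570 567 567 573 568 568 536 436 371 382 385 386 383 390 388 391]
```

Disc edges match the predicted seated pose. Now I'll grip the collar.

Converted, 0.103 m / 0.8 = 0.1288, 0.097 m / 0.8 = 0.1213.

Call:
jog_arm:
  rows:
    - [[0,0,0.05],[0,0,0],0.085]
    - [[0,0,0.1],[0,0,0],0.085]
    - [[0,0,0.1213],[0,0,0],0.085]
    - [[0,0,0.1288],[0,0,0],0.085]
    - [[0,0,0.1288],[0,0,0],0.055]
    - [[0,0,0.1288],[0,0,0],0.04]
    - [[0,0,0.1288],[0,0,0],0.03]
    - [[0,0,0.1288],[0,0,0],0.03]
    - [[0,0,0.1288],[0,0,0],0.03]
  force: 60

```text
t: 21.52
position: [0.5862, -0.1569, 0.1081]
tcp_rot: [-0.0, 0.917, -0.399, 0.001]
force: [-0.4, -0.7, 4.8]
gripper_width: 0.0373
finger_force: 61.1
```

Converted, -0.012 m / 0.8 = -0.015, -0.008 m / 0.8 = -0.01.

Call:
jog_arm:
  rows:
    - [[0,0,-0.005],[0,0,0],0.03]
    - [[0,0,-0.01],[0,0,0],0.03]
    - [[0,0,-0.015],[0,0,0],0.03]
    - [[0,0,-0.015],[0,0,0],0.03]

```text
t: 22.02
position: [0.5855, -0.1568, 0.1185]
tcp_rot: [-0.0, 0.917, -0.399, 0.0]
force: [-0.3, -0.2, -2.7]
gripper_width: 0.0373
finger_force: 60.3
```

Only the outer lid's weight (about 2.2 N) is on the gripper, with no sideways force. I'll continue straight up.

Converted, -0.08 m / 0.8 = -0.1, -0.075 m / 0.8 = -0.0938.

Call:
jog_arm:
  rows:
    - [[0,0,-0.01],[0,0,0],0.03]
    - [[0,0,-0.0225],[0,0,0],0.03]
    - [[0,0,-0.0375],[0,0,0],0.03]
    - [[0,0,-0.0525],[0,0,0],0.03]
    - [[0,0,-0.0675],[0,0,0],0.03]
    - [[0,0,-0.0825],[0,0,0],0.03]
    - [[0,0,-0.0938],[0,0,0],0.03]
    - [[0,0,-0.1],[0,0,0],0.03]
    - [[0,0,-0.1],[0,0,0],0.03]
    - [[0,0,-0.1],[0,0,0],0.03]

```text
t: 23.28
position: [0.5853, -0.1567, 0.1977]
tcp_rot: [0.0, 0.917, -0.399, -0.001]
force: [-0.6, 0.1, -2.3]
gripper_width: 0.0374
finger_force: 60.4
```

Call:
jog_arm:
  rows:
    - [[0,0,0],[0,0,0],0.03]
    - [[0,0,0],[0,0,0],0.03]
    - [[0,0,0],[0,0,0],0.03]
    - [[0,0,0],[0,0,0],0.03]

```text
t: 23.78
position: [0.5854, -0.1568, 0.1983]
tcp_rot: [-0.0, 0.917, -0.399, -0.0]
force: [-1.1, 0.1, -1.9]
gripper_width: 0.0375
finger_force: 60.4
```

```bash
python3 - <<'E'
from h import *
s=probe_bus.get_state();print(s["t"],s["position"],s["force"],s["finger_force"],s["gripper_width"])
im=camrig.get_image("scene");cv2.imwrite("pics/s11.png",im);p=camrig.camera_params("scene")
g=im.astype(int).sum(2)
u=int(round(proj(p,(.5855,-.157,.15))[0]));z=lambda h:round(proj(p,(.5855,-.157,h))[1],1)
print(u,"flange top",z(.095),"stem top",z(.149),"outer bottom",z(.169),g[110:200:2,u])
E
```

```text
23.775 [ 0.58544375 -0.15677309  0.19825602] [-1.11732508  0.10160918 -1.8711235 ] 60.417840813752264 0.03752737026129052
172 flange top 159.8 stem top 142.4 outer bottom 135.7 [122 104 117 110 112 121 116 124 120 113 147 148 234 296 302 289 299 289
 359 534 351 308 299 273 264 253 240 186 182 187 188 181 188 182 188 264
 304 314 306 303 303 312 302 312 301]
```

```bash
python3 snap.py w11; python3 - <<'E'
import pickle
from h import *
p=pickle.load(open("pics/w11.pkl","rb"));th=np.linspace(0,2*np.pi,400)
q=np.array([proj(p,np.array([.5854,-.1568,.189])+.083*np.array([np.cos(t),np.sin(t),0])) for t in th]);print(q.min(0).round(1),q.max(0).round(1))
im=cv2.imread("pics/w11.png").astype(int).sum(2)
u0,v0=q.min(0).astype(int);u1,v1=q.max(0).astype(int);vm=(v0+v1)//2
vm=int(q[q[:,0].argmin(),1])
print(im[vm,u0-6:u0+12],im[vm,u1-12:u1+6],im[max(v0-8,0):v0+14,258],im[v1-14:min(v1+8,383),258])
E
```

```text
23.875 [ 0.5855 -0.1568  0.1983] v 0.002
[117.6 101.7] [394.1 349.7]
[331 334 327 331 329 329 332 319 411 425 544 566 565 563 564 563 565 569] [549 552 551 552 553 556 558 562 535 379 304 310 310 315 321 318 317 320] [350 346 350 350 347 353 354 350 356 323 328 511 616 646 658 658 657 656
 654 652 651 645] [554 553 567 559 554 554 561 562 562 556 562 428 150  55  63  64  53  64
  68  58  50  55]
```

The disc is level, centred and well clear of the stem.

```bash
python3 -c "
from plant import ctrl, camrig, workorder, probe_bus
print(workorder.hand_in())"
```

```text
the job is handed in; nothing more can be done
None
```

I handed the job in at about 24 s: the jar and case are packed beside the first jar, the inner lid is seated, and the outer lid is held level and still about 20 mm above the stem. My camera and force checks agreed, but hand-in returned no verdict.

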